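# Turn the four-way tube rack and butt it against the sample rack

## Task

Set up for aliquoting: the empty orange four-way rack stands on its narrow side; push it over so that it lies flat with its face of 32 small holes (the one that looks to the robot's left now) on top, and slide it along the bench until one long side lies flush against a long side of the white rack of filled tubes, side by side with their ends roughly level. Only push it with the fingers: do not pinch it, lift it or press hard on it. Do not shove the white rack along, and leave everything else on the bench in its place.

Things in the scene. Friction and masses are not known exactly. Their poses are not given: they have to be found in the camera images.
- rack: empty four-way tube rack, solid orange block, about 0.2 kg, loose, 175 long (x) x 52 thick (y) x 95 mm tall as it first stands. z (up at first) runs from the narrow side it stands on (12 holes of 17 mm) to the other (4 holes of 30 mm); y points out of the broad face with 32 holes. Origin: middle of the narrow side it stands on at first. The other broad face has 18 holes of 20 mm
- rack_face (a point): middle of the rack's broad face with 32 small holes of 11 mm (4 rows of 8), which looks roughly left (+y) at first and must finish on top. Pushed near the top of this face the rack tips over its far lower edge without sliding, passes balance at about 30 degrees and falls flat by itself, towards the right; it is then 52 mm high, 95 mm wide. Axes as rack
- rack_center (a point): centre of the orange block, 47.5 mm from its origin along its z; 26 mm above the bench once it lies flat. Axes as rack
- white_rack: white 50-place rack of capped blood tubes (red, green caps), about 1 kg, loose, 206 mm long (x) x 106 mm wide (y), block 62 mm high with flat long sides, caps up to 104 mm. Origin: centre of its underside, z up. It stands left or right of the orange rack (the lilac tray on the other side), its length roughly pointing away from the robot
- tray: bystander: lilac open tray 228 x 162 x 55 mm with two tubes in it, origin at the centre of its underside, long side along its x; to be left in place
- saline_a: bystander: clear bottle with a gold cap, 70 mm across, 145 mm high, origin under it
- saline_b: bystander: as saline_a
- brown_bottle: bystander: brown square bottle 75 x 75 mm, 202 mm high, origin under it
- tape_roll: bystander: red tape roll lying flat, 56 mm across, 26 mm high, origin under it
- carton: bystander: white and blue carton, 35 x 60 mm, 90 mm high, origin under it
- bowl: bystander: blue bowl, 100 mm across, 45 mm high, origin under it
Things that resemble listed ones, but are neither listed nor needed, are in the scene too. Of the things like the rack, leave any that is blue or green; of the rest the smaller one is meant.

How it is judged:
At the end, for the whole second after the job is handed in: The orange rack lies flat, 32-hole face up (0.08 rad), at rest, its side within 6 mm of the white rack's long side, parallel within 0.07 rad, the centres at most 70 mm apart along the length; the white rack is upright, within 30 mm of its start (angle between rack's own y axis and vertical below 0.08 rad and height (world z) of rack_center below 0.032 m and (y of rack_center in the frame of white_rack between 0.094 and 0.1065 m or y of rack_center in the frame of white_rack between -0.1065 and -0.094 m) and x of rack_center in the frame of white_rack between -0.07 and 0.07 m and angle between the x axis of rack and the x axis of white_rack, either way round below 0.07 rad and distance of white_rack from where it was at the start of the episode below 0.03 m and angle between white_rack's own z axis and vertical below 0.05 rad and linear speed of rack below 0.01 m/s and angular speed of rack below 0.1 rad/s); the robot touches nothing.
It fails at once if the orange rack is lifted off the bench (height (world z) of rack_center above 0.075 m).
It fails at once if the orange rack is pinched or pressed hard (over 30 N) (contact force between the fingers and rack above 30 N).
It fails at once if the white rack is shoved along by more than 3 cm or tipped (distance of white_rack from where it was at the start of the episode above 0.03 m or angle between white_rack's own z axis and vertical above 0.2 rad).
It fails at once if a bystander (tray, bottles, bowl, tape roll, carton) is shifted by more than 3 cm (distance of any of tray, saline_a, saline_b, brown_bottle, tape_roll, carton, bowl from where it was at the start of the episode above 0.03 m).
It also fails if it takes over 51 s, if anything falls off the work surface, if the arm or the gripper's body presses on something with over 40 N, if the wrist force passes 120 N, or if a joint passes its speed limit or range.

## Robot

A 6-joint arm with a two-finger parallel gripper is mounted at the origin on the work surface. World frame = base frame: x ahead of the robot, y to its left, z up, the work surface at z = 0. Lengths are in m, angles in rad, forces in N, time in s.
With the tool pointing down it reaches from about 0.35 to 0.8 m from the base axis. Payload 7.3 kg.
Tool frame: the origin (TCP) lies midway between the tips of the shut fingers; the grasp point (between the pads) lies bot.tcp_to_grasp behind it (bot.tcp_to_grasp is the distance from the TCP to the grasp point, in m); z points along the fingers, y is the line along which they close (so a half turn about z gives the same grasp; the last joint's range is limited). The gripper opens to 85 mm and grips with 20 to 120 N. Pads are 22 mm wide; open, the fingers measure 114 mm over their backs; the gripper's body (76 mm by 85 mm) begins 54 mm behind the grasp point. The pads swing forward as they close: fully open they stand 13 mm farther back than shut.
Start: joints at [-1.453, 0.342, 1.524, -0, 1.275, -0.146], TCP at [0.137, -0.507, 0.193] pointing down, gripper open.
Joint ranges: [-2.53, 2.53], [-0.77, 2.02], [0.04, 2.7], [-1, 4.14], [0.28, 2.66], [-3.11, 3.11]. Speed limits (rad/s): [2.57, 2.57, 3.14, 3.14, 3.14, 3.14].

## Interface

Orientations are given as a unit quaternion [w, x, y, z].
In Python, from plant import bot gives the robot as it stands.
- The arm moves only by the tool arm_command, never from a script. Its arguments are lists of equal length, an entry for each row: "hand": the opening in per cent of the stroke, from 0 (shut) to 100 (fully open); "slide": the shift along the tool's x, y, z each as a share of 120 mm, from -1 to 1, a list of three; "spin": the turn about the tool's z as a share of 180 degrees, from -1 to 1. In form: {"hand": [hand, ...], "slide": [[x, y, z], ...], "spin": [spin, ...]}. A call has exactly 8 rows; each row is the pose to reach, as a shift and turn from the pose commanded when the call began, along the tool's axes at that moment, turning the shorter way round; what a row does not reach only later rows make up. A row lasts 1/12 s, in which the tool goes at most 41.7 mm and 7.16 degrees, less where a joint would pass 70% of its speed; a pose out of reach is approached as far as the arm can. A call with a number of a shift or a turn outside -1 to 1 is refused whole. A call with a gripper value outside its range is refused whole. The fingers move at their own pace and stop on an object; "newtons" is the grip in N (left out, the last holds). Time passes only in rows, so rows that repeat a pose let the fingers close, or fill a call up. It gives the time, the measured TCP pose, the force, the opening and the grip force at its end, in the units of the state.
- bot.read_state(): the state, without advancing time (a new reading comes with each control period).
- bot.snapshot(name): name is "scene" or "top" or "wrist"; returns a dict with "color" (384x512x3 uint8, red, green, blue), "camera_matrix" (3x3 intrinsics, pixels), "camera_from_world" (4x4, takes a point from world to camera coordinates). Camera axes: x right, y up, looking along -z (the intrinsics and any distortion apply to the point x, -y, -z); pixel columns grow to the right and rows downward; lengths in m; the calibration is good to about 2 mm. A picture is of the moment at which its call begins. There is no depth.
- bot.sign_off(): hands the job in; it is judged then, once.
Trained networks look in the newest picture that a camera, given by its name, has taken for a name from the list of things; names that differ only in an ending like _2 or _b are one class to them, and where a whole thing is asked for, a point or a joint stands for the part that bears it (a point fixed in the world has none). Each returns a list of dicts, best first, with "confidence" (0 to 1); they miss things now and then, are a little off and sometimes report something else, mostly with a low value. They report only what shows in the picture. A call takes as long as a camera call. They do not tell look-alikes from the thing itself.
- bot.find_in(query, camera): "rect" ([left, top, right, bottom] in pixels, round what is visible of it).
- bot.outline_of(query, camera): "region" (384x512 bool, what is visible of it) and "rect" ([left, top, right, bottom] in pixels, round what is visible of it).
- bot.pinpoint(query, camera): "location" ([column, row] in pixels: a listed point, or the origin of a listed thing).
The state is a dict: "clock": time; "joint_pos": joint angles; "joint_velocities": joint speeds; "joint_torque": joint torques, N m; "ee_pos": TCP position; "tool_rot": TCP orientation; "force": force on the tool from outside, world axes, zero at the start; "moment": the same for the moment, N m; "opening": finger opening in m; "gripper_force": force on a finger pad.
Only numpy, scipy, OpenCV 4.12 (cv2) and the standard library are available. Lean on these libraries where they do the work, as an engineer would, in place of code of your own. Each camera call takes 0.05 s, during which the arm holds its last target. There are 200 camera calls.

## Working session

There is one attempt and no reset: what is moved stays moved. The work goes in short steps, Python scripts to look and compute and a tool call to move; the robot and the scene stay as the last step left them, time stands still between calls to the robot, and variables do not carry over. Pictures are saved under pics/ and viewed, at most 10 in all, crops included, and the job is handed in when it is done.

Besides the shell and the picture viewer there is one more tool, called after "Emit:" as name(argument=value, ...), one argument or row to a line, values as JSON. arm_command: Moves the arm, as the interface text tells. Its arguments: {"type":"object","properties":{"hand":{"type":"array","items":{"type":"number"}},"slide":{"type":"array","items":{"type":"array","items":{"type":"number","minimum":-1,"maximum":1}}},"spin":{"type":"array","items":{"type":"number","minimum":-1,"maximum":1}},"newtons":{"type":"number"}},"required":["hand","slide","spin"]}

```bash
mkdir -p pics; cat > h.py <<'E'
import numpy as np, cv2
from plant import bot
def ray(s,px):
    K=np.array(s["camera_matrix"]);T=np.array(s["camera_from_world"])
    d=np.linalg.inv(K)@[px[0],px[1],1]; d=np.array([d[0],-d[1],-d[2]])
    R=T[:3,:3]; return -R.T@T[:3,3], R.T@d
def onz(s,px,z):
    o,d=ray(s,px); return o+d*(z-o[2])/d[2]
def proj(s,p):
    K=np.array(s["camera_matrix"]);T=np.array(s["camera_from_world"])
    c=T[:3,:3]@p+T[:3,3]; q=K@[c[0],-c[1],-c[2]]; return q[:2]/q[2]
def save(s,n): cv2.imwrite(f"pics/{n}.png",cv2.cvtColor(s["color"],cv2.COLOR_RGB2BGR))
E
python3 - <<'E'
from h import *
S={}
ims=[]
for c in("top","scene"):
    s=bot.snapshot(c); ims.append(s["color"])
    print(c,s.keys(),np.round(onz(s,(256,192),0),3),np.round(ray(s,(256,192))[0],3))
    for q in("rack","white_rack","tray"):
        for d in bot.find_in(q,c)[:4]: print(q,np.round(d["rect"]),round(d["confidence"],2))
    for q in("rack","rack_face","white_rack","tray"):
        for d in bot.pinpoint(q,c)[:4]:
            z={"rack_face":.0475}.get(q,0)
            print(q,np.round(d["location"],1),round(d["confidence"],2),np.round(onz(s,d["location"],z),3))
    save(s,c+"0")
cv2.imwrite("pics/both.png",cv2.cvtColor(np.vstack(ims),cv2.COLOR_RGB2BGR)[:, :])
E
```

```text
top dict_keys(['color', 'camera_matrix', 'camera_from_world']) [0.475 0.036 0.   ] [ 0.376 -0.016  1.436]
rack [335. 285. 437. 318.] 0.84
rack [294. 205. 315. 268.] 0.79
rack [133. 241. 214. 317.] 0.69
rack [237. 130. 275. 195.] 0.57
white_rack [135. 145. 186. 222.] 0.67
tray [354. 133. 419. 220.] 0.74
rack [376.6 297.6] 0.98 [ 0.168 -0.314  0.   ]
rack [179.6 274.4] 0.92 [0.234 0.26  0.   ]
rack [303.8 235.1] 0.82 [ 0.348 -0.104  0.   ]
rack [256.6 165.5] 0.76 [0.554 0.034 0.   ]
rack_face [187.2 271.2] 0.74 [0.247 0.23  0.048]
white_rack [161.1 185.5] 0.82 [0.495 0.318 0.   ]
tray [381.2 175.2] 0.92 [ 0.524 -0.333  0.   ]
scene dict_keys(['color', 'camera_matrix', 'camera_from_world']) [ 0.396 -0.096  0.   ] [0.969 0.881 0.723]
rack [254. 108. 315. 163.] 0.98
rack [243. 152. 298. 194.] 0.74
rack [359. 179. 402. 270.] 0.66
rack [200. 186. 258. 246.] 0.6
white_rack [259. 237. 358. 316.] 0.74
tray [151. 137. 235. 189.] 0.66
rack [372.  239.4] 0.73 [0.234 0.26  0.   ]
rack [281.  150.1] 0.71 [ 0.168 -0.307  0.   ]
rack [270.9 187.3] 0.58 [ 0.34  -0.098  0.   ]
rack_face [266.9 172.8] 0.91 [ 0.347 -0.114  0.047]
rack_face [237.6 215.2] 0.87 [0.537 0.048 0.047]
rack_face [366.7 219.9] 0.74 [0.237 0.23  0.047]
rack_face [287.9 128.8] 0.65 [ 0.099 -0.371  0.047]
white_rack [304.8 290.5] 0.62 [ 0.506  0.329 -0.   ]
tray [192.9 168.5] 0.56 [ 0.515 -0.328  0.   ]
```

View pics/top0.png

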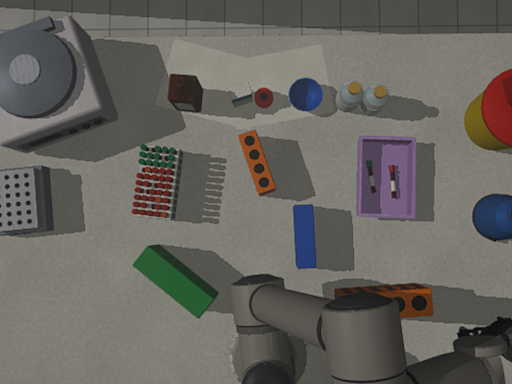

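View pics/scene0.png

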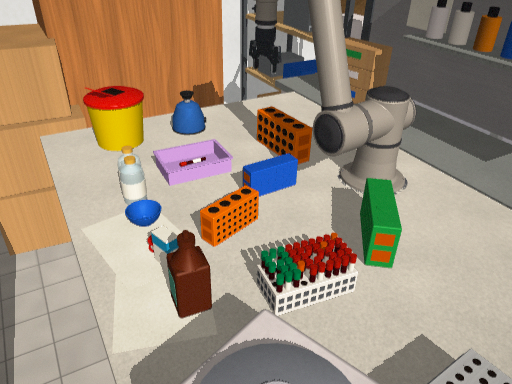

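The possible racks in the top view are orange at (256,163), orange at (385,300) (bigger), blue at (304,237) and green at (175,280). Blue and green are ruled out, so I pick the smaller orange at (256,163). Next I check it with a crop and fit box models to it.

```bash
cat >> h.py <<'E'
from scipy.optimize import differential_evolution
def boxes(p,bs):
    c,s_=np.cos(p[2]),np.sin(p[2]); out=[]
    for (lx,ly,z0,z1) in bs:
        out.append(np.array([[p[0]+c*a*lx/2-s_*b*ly/2,p[1]+s_*a*lx/2+c*b*ly/2,z] for a in(-1,1) for b in(-1,1) for z in(z0,z1)]))
    return out
def sil(s,p,bs,shape=(384,512),up=2):
    m=np.zeros((shape[0]*up,shape[1]*up),np.uint8)
    for b in boxes(p,bs):
        q=np.array([proj(s,x) for x in b]); h=cv2.convexHull(((q+.5)*up-.5).astype(np.float32))
        cv2.fillConvexPoly(m,np.round(h*16).astype(np.int32),1,shift=4)
    return m
def fit(views,bs,guess,r=(.03,.03,.4)):
    ms=[(s,cv2.resize(m.astype(np.uint8),None,fx=2,fy=2,interpolation=cv2.INTER_NEAREST)) for s,m in views]
    def f(p):
        t=0
        for s,m in ms:
            k=sil(s,p,bs); t+=1-(k&m).sum()/max(1,(k|m).sum())
        return t
    r_=differential_evolution(f,[(g-d,g+d) for g,d in zip(guess,r)],popsize=10,maxiter=40,seed=0,tol=1e-4)
    return r_.x,r_.fun
def region(q,c,s,near,z=0):
    L=bot.outline_of(q,c); t=proj(s,np.array([near[0],near[1],z]))
    L=[d for d in L if d["confidence"]>.2]
    if not L: return None
    return min(L,key=lambda d:np.hypot((d["rect"][0]+d["rect"][2])/2-t[0],(d["rect"][1]+d["rect"][3])/2-t[1]))["region"]
RACK=[(.175,.052,0,.095)]; FLAT=[(.175,.095,0,.052)]; WH=[(.206,.106,0,.062),(.19,.09,.06,.104)]
def orange(s,near,z,r=70):
    h=cv2.cvtColor(s["color"],cv2.COLOR_RGB2HSV); m=((h[...,0]>5)&(h[...,0]<18)&(h[...,1]>150)&(h[...,2]>40)).astype(np.uint8)
    t=proj(s,np.array([near[0],near[1],z])).astype(int); w=np.zeros_like(m); cv2.circle(w,tuple(int(v) for v in t),r,1,-1)
    return m&w
E
cat > m1.py <<'E'
from h import *
V={"rack":[], "white_rack":[]}; crop=None
for c in("top","scene"):
    s=bot.snapshot(c)
    for q,g,z in(("rack",(.55,.035),.05),("white_rack",(.5,.323),.05)):
        m=region(q,c,s,g,z)
        if m is not None: V[q].append((s,m)); print(c,q,m.sum())
    if c=="scene": crop=s["color"][170:330,180:380]
for q,b,g in(("rack",RACK,(.55,.035,.3)),("white_rack",WH,(.5,.323,0))):
    for v in [V[q]]+[[x] for x in V[q]]: print(q,*[np.round(x,3) for x in fit(v,b,g)])
cv2.imwrite("pics/crop.png",cv2.resize(cv2.cvtColor(crop,cv2.COLOR_RGB2BGR),None,fx=3,fy=3))
s=bot.read_state(); print(s["tool_rot"],s["ee_pos"],bot.tcp_to_grasp,s["clock"])
E
python3 m1.py
```

```text
top rack 1197
top white_rack 3157
scene rack 2213
scene white_rack 5986
rack [0.555 0.033 0.335] 0.146
rack [0.556 0.033 0.321] 0.051
rack [0.554 0.035 0.38 ] 0.072
white_rack [ 0.502  0.319 -0.122] 0.07
white_rack [ 0.503  0.318 -0.118] 0.031
white_rack [ 0.501  0.32  -0.125] 0.023
[ 6.27328350e-05  9.91312928e-01  1.31524428e-01 -9.86334944e-06] [ 0.13690777 -0.50686309  0.19333485] 0.0187 1.1
```

View pics/crop.png

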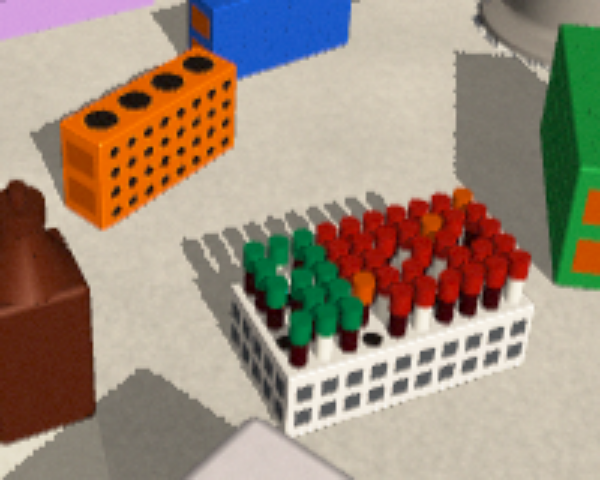

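The crop confirms it: the smaller orange rack has four big holes on top, and its 32-hole face looks left towards the white rack. I plan to push with the open fingers lined up along the rack's length.

```bash
cat > plan.py <<'E'
# plan calls: waypoints (x,y,z,yaw_of_tool_y deg); prints one call each
import numpy as np
def plan(p,yaw,wps):
    p=np.array(p,float)
    for w in wps:
        w=np.array(w,float); n=max(1,int(np.ceil(np.hypot(*(w[:2]-p[:2]))/.118)),int(np.ceil(abs(w[3]-yaw)/54)),int(np.ceil(abs(w[2]-p[2])/.119)))
        for k in range(n):
            t=p+(w[:3]-p)/(n-k); ty=yaw+(w[3]-yaw)/(n-k)
            a=np.radians(yaw); Y=np.array([np.cos(a),np.sin(a),0]); X=np.array([-Y[1],Y[0],0])  # X=Y x Z(down)
            d=t-p; s=np.round(np.array([d@X,d@Y,-d[2]])/.12,3); sp=round(-(ty-yaw)/180,3)
            p=p+.12*(s[0]*X+s[1]*Y+np.array([0,0,-s[2]])); yaw-=sp*180
            print(s.tolist(),sp,"->",np.round(p,3),round(yaw,1))
def yawy(q):
    w,x,y,z=q; return np.degrees(np.arctan2(1-2*(x*x+z*z),2*(x*y-w*z)))
E
python3 - <<'E'
from plan import *; from plant import bot
s=bot.read_state(); y=yawy(s["tool_rot"]); print(y)
plan(s["ee_pos"],y,[(.533,.096,.193,19.5),(.533,.096,.067,19.5),(.533+.333*.075,.096-.943*.075,.067,19.5)])
E
```

```text
-74.8846157224071
[0.642, -0.57, 0.0] -0.075 -> [ 0.193 -0.421  0.193] -61.4
[0.758, -0.404, 0.0] -0.075 -> [ 0.25  -0.335  0.193] -47.9
[0.831, -0.216, 0.001] -0.075 -> [ 0.307 -0.249  0.193] -34.4
[0.859, -0.016, 0.0] -0.075 -> [ 0.363 -0.162  0.193] -20.9
[0.839, 0.185, 0.001] -0.075 -> [ 0.42  -0.076  0.193] -7.4
[0.772, 0.375, 0.0] -0.075 -> [0.476 0.01  0.193] 6.1
[0.663, 0.545, 0.001] -0.074 -> [0.533 0.096 0.193] 19.4
[0.0, 0.0, 0.525] -0.0 -> [0.533 0.096 0.13 ] 19.4
[0.0, 0.0, 0.525] -0.0 -> [0.533 0.096 0.067] 19.4
[-0.625, 0.0, -0.0] -0.0 -> [0.558 0.025 0.067] 19.4
```

Emit:
arm_command(
  hand=[100,100,100,100,100,100,100,100],
  slide=[
    [0.64,-0.57,0],
    [0.64,-0.57,0],
    [0.64,-0.57,0],
    [0.64,-0.57,0],
    [0.64,-0.57,0],
    [0.64,-0.57,0],
    [0.64,-0.57,0],
    [0.64,-0.57,0],
  ],
  spin=[-0.075,-0.075,-0.075,-0.075,-0.075,-0.075,-0.075,-0.075],
)

```text
clock: 1.77
ee_pos: [0.1927, -0.4216, 0.1932]
tool_rot: [0.0, 0.969, 0.246, -0.0]
force: [-0.9, 0.3, 0.6]
opening: 0.0854
gripper_force: 0.0
```

Emit:
arm_command(
  hand=[100,100,100,100,100,100,100,100],
  slide=[
    [0.76,-0.4,0],
    [0.76,-0.4,0],
    [0.76,-0.4,0],
    [0.76,-0.4,0],
    [0.76,-0.4,0],
    [0.76,-0.4,0],
    [0.76,-0.4,0],
    [0.76,-0.4,0],
  ],
  spin=[-0.075,-0.075,-0.075,-0.075,-0.075,-0.075,-0.075,-0.075],
)

```text
clock: 2.43
ee_pos: [0.2498, -0.3359, 0.1932]
tool_rot: [-0.0, 0.934, 0.358, -0.0]
force: [0.8, 1.0, -0.2]
opening: 0.0855
gripper_force: 0.0
```

Emit:
arm_command(
  hand=[100,100,100,100,100,100,100,100],
  slide=[
    [0.83,-0.22,0],
    [0.83,-0.22,0],
    [0.83,-0.22,0],
    [0.83,-0.22,0],
    [0.83,-0.22,0],
    [0.83,-0.22,0],
    [0.83,-0.22,0],
    [0.83,-0.22,0],
  ],
  spin=[-0.075,-0.075,-0.075,-0.075,-0.075,-0.075,-0.075,-0.075],
)

```text
clock: 3.1
ee_pos: [0.306, -0.2495, 0.1932]
tool_rot: [0.0, 0.885, 0.466, -0.0]
force: [0.2, 0.6, 0.1]
opening: 0.0856
gripper_force: 0.0
```

Emit:
arm_command(
  hand=[100,100,100,100,100,100,100,100],
  slide=[
    [0.86,-0.02,0],
    [0.86,-0.02,0],
    [0.86,-0.02,0],
    [0.86,-0.02,0],
    [0.86,-0.02,0],
    [0.86,-0.02,0],
    [0.86,-0.02,0],
    [0.86,-0.02,0],
  ],
  spin=[-0.075,-0.075,-0.075,-0.075,-0.075,-0.075,-0.075,-0.075],
)

```text
clock: 3.77
ee_pos: [0.3624, -0.163, 0.1933]
tool_rot: [0.0, 0.824, 0.566, -0.0]
force: [0.3, 0.1, -0.5]
opening: 0.0852
gripper_force: 0.0
```

Emit:
arm_command(
  hand=[100,100,100,100,100,100,100,100],
  slide=[
    [0.84,0.19,0],
    [0.84,0.19,0],
    [0.84,0.19,0],
    [0.84,0.19,0],
    [0.84,0.19,0],
    [0.84,0.19,0],
    [0.84,0.19,0],
    [0.84,0.19,0],
  ],
  spin=[-0.075,-0.075,-0.075,-0.075,-0.075,-0.075,-0.075,-0.075],
)

```text
clock: 4.43
ee_pos: [0.4196, -0.077, 0.1933]
tool_rot: [0.0, 0.752, 0.659, -0.0]
force: [1.0, 0.2, -0.2]
opening: 0.0853
gripper_force: 0.0
```

Emit:
arm_command(
  hand=[100,100,100,100,100,100,100,100],
  slide=[
    [0.77,0.38,0],
    [0.77,0.38,0],
    [0.77,0.38,0],
    [0.77,0.38,0],
    [0.77,0.38,0],
    [0.77,0.38,0],
    [0.77,0.38,0],
    [0.77,0.38,0],
  ],
  spin=[-0.075,-0.075,-0.075,-0.075,-0.075,-0.075,-0.075,-0.075],
)

```text
clock: 5.1
ee_pos: [0.4767, 0.0087, 0.1934]
tool_rot: [0.0, 0.669, 0.743, -0.0]
force: [0.1, 0.7, 0.5]
opening: 0.0857
gripper_force: 0.0
```

Emit:
arm_command(
  hand=[100,100,100,100,100,100,100,100],
  slide=[
    [0.66,0.55,0],
    [0.66,0.55,0],
    [0.66,0.55,0],
    [0.66,0.55,0],
    [0.66,0.55,0],
    [0.66,0.55,0],
    [0.66,0.55,0],
    [0.66,0.55,0],
  ],
  spin=[-0.074,-0.074,-0.074,-0.074,-0.074,-0.074,-0.074,-0.074],
)

```text
clock: 5.77
ee_pos: [0.5339, 0.0944, 0.1935]
tool_rot: [0.0, 0.578, 0.816, -0.0]
force: [-0.5, -0.5, -0.4]
opening: 0.0856
gripper_force: 0.0
```

Emit:
arm_command(
  hand=[100,100,100,100,100,100,100,100],
  slide=[
    [0,0,0.3],
    [0,0,0.6],
    [0,0,0.85],
    [0,0,1],
    [0,0,1],
    [0,0,1],
    [0,0,1],
    [0,0,1],
  ],
  spin=[0,0,0,0,0,0,0,0],
)

```text
clock: 6.43
ee_pos: [0.5356, 0.0954, 0.0752]
tool_rot: [0.001, 0.578, 0.816, 0.001]
force: [0.0, -0.4, -0.4]
opening: 0.0852
gripper_force: 0.0
```

Emit:
arm_command(
  hand=[100,100,100,100,100,100,100,100],
  slide=[
    [-0.05,0,0.05],
    [-0.1,0,0.05],
    [-0.15,0,0.05],
    [-0.19,0,0.05],
    [-0.23,0,0.05],
    [-0.27,0,0.05],
    [-0.31,0,0.05],
    [-0.35,0,0.05],
  ],
  spin=[0,0,0,0,0,0,0,0],
)

```text
clock: 7.1
ee_pos: [0.5484, 0.0554, 0.0673]
tool_rot: [0.0, 0.578, 0.816, -0.0]
force: [-0.7, 0.1, -0.0]
opening: 0.0854
gripper_force: 0.0
```

Emit:
arm_command(
  hand=[100,100,100,100,100,100,100,100],
  slide=[
    [-0.04,0,0],
    [-0.08,0,0],
    [-0.12,0,0],
    [-0.16,0,0],
    [-0.2,0,0],
    [-0.24,0,0],
    [-0.28,0,0],
    [-0.32,0,0],
  ],
  spin=[0,0,0,0,0,0,0,0],
)

```text
clock: 7.77
ee_pos: [0.5612, 0.0192, 0.0673]
tool_rot: [0.0, 0.578, 0.816, -0.0]
force: [0.3, -0.0, -0.4]
opening: 0.0849
gripper_force: 0.0
```

```bash
python3 - <<'E'
from h import *
a=bot.snapshot("top")["color"][110:230,200:340]; b=bot.snapshot("scene")["color"][130:250,180:320]
cv2.imwrite("pics/tip.png",cv2.resize(cv2.cvtColor(np.hstack([a,b]),cv2.COLOR_RGB2BGR),None,fx=2.8,fy=2.8))
E
```

```text
(no output)
```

View pics/tip.png

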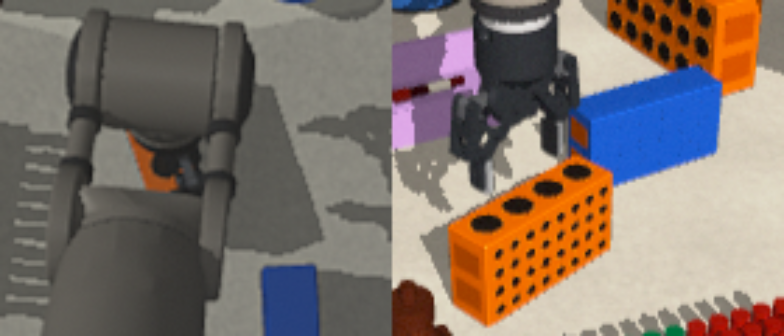

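```bash
python3 - <<'E'
from h import *
s=bot.snapshot("scene"); st=bot.read_state(); p=np.array(st["ee_pos"])
for sg in(1,-1):
  for z in(.067,.08,.095,.11):
    q=p+sg*.05*np.array([.943,.333,0]); q[2]=z; print(sg,z,proj(s,q).round(1))
g=orange(s,(.555,.033),.05,45); print(fit([(s,g)],RACK,(.555,.033,.34)))
for sx in(1,-1):
  for sy in(1,-1):
    c,t=np.cos(.34),np.sin(.34); print(sx,sy,proj(s,np.array([.555+c*sx*.0875-t*sy*.026,.033+t*sx*.0875+c*sy*.026,.095])).round(1))
for d in bot.pinpoint("rack","scene")[:4]+bot.pinpoint("rack_face","scene")[:4]: print(d["location"],d["confidence"],onz(s,d["location"],0),onz(s,d["location"],.0475))
cv2.imwrite("pics/tip2.png",cv2.resize(cv2.cvtColor(s["color"][130:260,180:300],cv2.COLOR_RGB2BGR),None,fx=4.5,fy=4.5,interpolation=cv2.INTER_CUBIC))
E
```

```text
1 0.067 [211.6 214.3]
1 0.08 [211.4 210.3]
1 0.095 [211.2 205.6]
1 0.11 [211.  200.8]
-1 0.067 [237.4 199.1]
-1 0.08 [237.3 195.2]
-1 0.095 [237.3 190.6]
-1 0.11 [237.3 186. ]
(array([0.55241277, 0.03396986, 0.36738726]), np.float64(0.1634173726651016))
1 1 [212.1 217.9]
1 -1 [198.  209.8]
-1 1 [257.7 190.5]
-1 -1 [243.8 183.8]
[279.3, 150.1] 0.97 [ 0.173689   -0.31007263  0.        ] [ 0.22597308 -0.23179643  0.0475    ]
[371.5, 238.1] 0.86 [0.23162195 0.25461103 0.        ] [0.28009971 0.29578635 0.0475    ]
[268.5, 188.5] 0.78 [ 0.3503219  -0.09516255  0.        ] [ 0.39100083 -0.03100638  0.0475    ]
[232.4, 227.6] 0.62 [0.54642476 0.03489631 0.        ] [0.57421933 0.09050734 0.0475    ]
[262.3, 171.8] 0.97 [ 0.31356639 -0.19767127  0.        ] [ 0.35666023 -0.12678007  0.0475    ]
[290.6, 130.8] 0.94 [ 0.03840514 -0.4372882   0.        ] [ 0.09957764 -0.35065367  0.0475    ]
[236.7, 218.3] 0.89 [0.51552252 0.00137043 0.        ] [0.54534743 0.05918418 0.0475    ]
[366.2, 219.4] 0.8 [0.18503203 0.18164116 0.        ] [0.23657085 0.22761075 0.0475    ]
```

View pics/tip2.png

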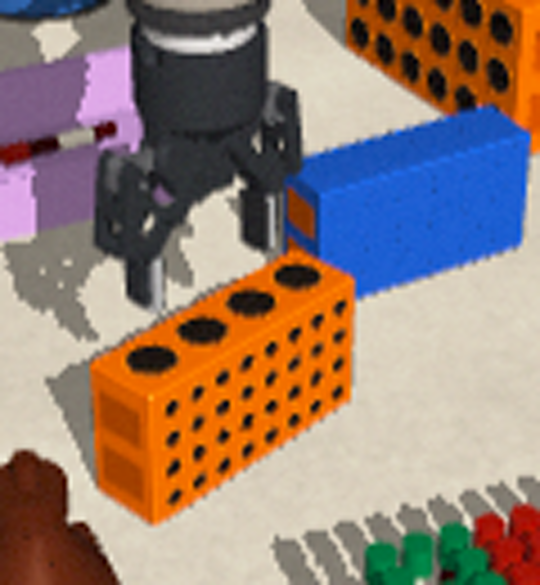

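The rack still stands. The open fingertips passed over it: the tip at pixel (212,198) puts them near z≈0.11. I back off to the left, shut the fingers, since that makes the tip the TCP by definition, and check the height.

Emit:
arm_command(
  hand=[100,100,100,100,50,0,0,0],
  slide=[
    [0.2,0,0],
    [0.4,0,0],
    [0.6,0,0],
    [0.75,0,0],
    [0.75,0,0],
    [0.75,0,0],
    [0.75,0,0],
    [0.75,0,0],
  ],
  spin=[0,0,0,0,0,0,0,0],
)

```text
clock: 8.68
ee_pos: [0.5315, 0.1038, 0.0673]
tool_rot: [0.0, 0.578, 0.816, -0.0]
force: [0.1, -0.7, -0.3]
opening: 0.0389
gripper_force: 0.0
```

Emit:
arm_command(
  hand=[0,0,0,0,0,0,0,0],
  slide=[
    [0,0,0],
    [0,0,0],
    [0,0,0],
    [0,0,0],
    [0,0,0],
    [0,0,0],
    [0,0,0],
    [0,0,0],
  ],
  spin=[0,0,0,0,0,0,0,0],
)

```text
clock: 9.35
ee_pos: [0.5311, 0.1046, 0.0673]
tool_rot: [0.0, 0.578, 0.816, -0.0]
force: [0.3, 0.2, 0.3]
opening: 0.0004
gripper_force: 0.0
```

```bash
python3 - <<'E'
from h import *
s=bot.snapshot("scene"); st=bot.read_state(); p=np.array(st["ee_pos"]); print(p,st["joint_pos"],st["opening"],st["clock"])
im=s["color"].copy()
for z in(0,.067,.095):
    q=proj(s,np.array([p[0],p[1],z])); print(z,q.round(1)); cv2.circle(im,tuple(int(round(v)) for v in q),1,(0,255,0),-1)
cv2.imwrite("pics/tip3.png",cv2.resize(cv2.cvtColor(im[130:260,180:300],cv2.COLOR_RGB2BGR),None,fx=4.5,fy=4.5,interpolation=cv2.INTER_CUBIC))
E
```

```text
[0.53110671 0.10455043 0.06728885] [ 5.28095831e-02  5.03629649e-01  1.64899750e+00 -1.01537805e-04
  9.88955746e-01 -2.86326377e-01] 0.00019757536560643707 9.4
0 [249.2 239.9]
0.067 [249.5 219.8]
0.095 [249.7 211.1]
```

View pics/tip3.png

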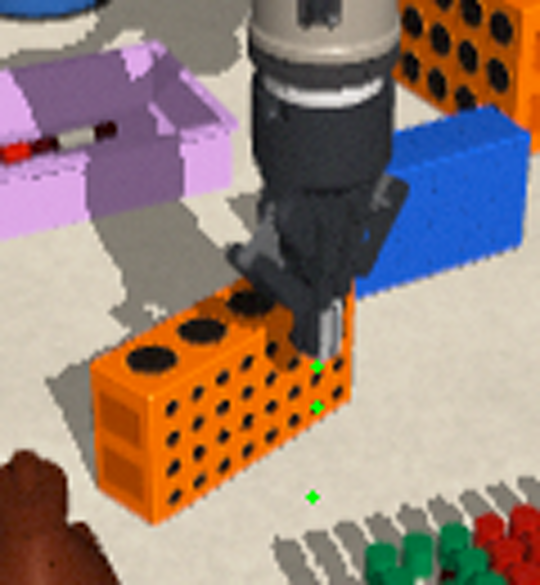

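Emit:
arm_command(
  hand=[0,0,0,0,0,0,0,0],
  slide=[
    [0,0,0.14],
    [-0.1,0,0.14],
    [-0.2,0,0.14],
    [-0.25,0,0.14],
    [-0.3,0,0.14],
    [-0.34,0,0.14],
    [-0.38,0,0.14],
    [-0.42,0,0.14],
  ],
  spin=[0,0,0,0,0,0,0,0],
)

```text
clock: 10.07
ee_pos: [0.5482, 0.0566, 0.0508]
tool_rot: [0.0, 0.578, 0.816, 0.0]
force: [0.9, 1.5, 0.8]
opening: 0.0003
gripper_force: 0.3
```

```bash
python3 - <<'E'
from h import *
s=bot.snapshot("scene"); st=bot.read_state(); p=np.array(st["ee_pos"]); print(p,st["force"],st["moment"])
im=s["color"].copy()
for z in(.05,.08):
    q=proj(s,np.array([p[0],p[1],z])); print(z,q.round(1))
cv2.imwrite("pics/tip4.png",cv2.resize(cv2.cvtColor(im[130:260,180:300],cv2.COLOR_RGB2BGR),None,fx=4.5,fy=4.5,interpolation=cv2.INTER_CUBIC))
E
```

```text
[0.54847576 0.05589068 0.05071672] [ 0.88842862 -0.35476072 -0.65394265] [ 0.00020805 -0.02757108 -0.02752938]
0.05 [235.1 217.2]
0.08 [235.1 208.1]
```

View pics/tip4.png

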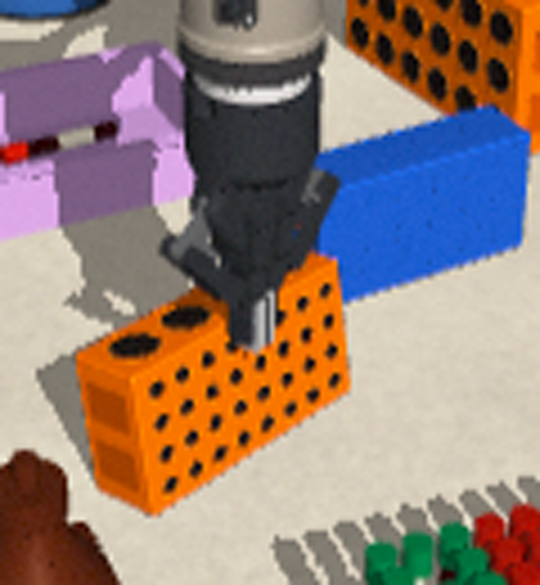

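The rack is tilting on its far edge without sliding. The true tip height is about 30 mm above the reading, and I'll allow for that. I keep pushing.

Emit:
arm_command(
  hand=[0,0,0,0,0,0,0,0],
  slide=[
    [-0.04,0,0],
    [-0.08,0,0],
    [-0.12,0,0],
    [-0.16,0,0],
    [-0.2,0,0],
    [-0.24,0,0],
    [-0.28,0,0],
    [-0.32,0,0],
  ],
  spin=[0,0,0,0,0,0,0,0],
)

```text
clock: 10.78
ee_pos: [0.5608, 0.0203, 0.0504]
tool_rot: [0.0, 0.578, 0.816, -0.0]
force: [0.3, 0.2, 0.2]
opening: 0.0
gripper_force: 0.0
```

Emit:
arm_command(
  hand=[0,0,0,0,0,0,0,0],
  slide=[
    [0,0,-0.2],
    [0,0,-0.4],
    [0,0,-0.6],
    [0,0,-0.8],
    [0,0,-1],
    [0,0,-1],
    [0,0,-1],
    [0,0,-1],
  ],
  spin=[0,0,0,0,0,0,0,0],
)

```text
clock: 11.45
ee_pos: [0.5602, 0.0207, 0.1698]
tool_rot: [-0.0, 0.578, 0.816, -0.0]
force: [0.3, -0.2, -0.6]
opening: 0.0
gripper_force: 0.0
```

```bash
cat > m2.py <<'E'
import sys
from h import *
g=[float(v) for v in sys.argv[1:4]]; bx=FLAT if len(sys.argv)<5 else RACK
V=[]
for c in("scene","top"):
    s=bot.snapshot(c); m=orange(s,g[:2],.03,50)
    m=cv2.morphologyEx(m,cv2.MORPH_CLOSE,np.ones((7,7),np.uint8))
    r=fit([(s,m)],bx,g,(.05,.05,.4)); print(c,m.sum(),*[np.round(x,3) for x in r])
    if r[1]<.3: V.append((s,m))
    R=region("white_rack",c,s,(.5,.32),.05)
    if R is not None: print("white",*[np.round(x,3) for x in fit([(s,R)],WH,(.502,.319,-.12),(.03,.03,.1))])
    save(s,f"{c}_{bot.read_state()['clock']:.1f}")
st=bot.read_state();print(st["ee_pos"],st["clock"],st["joint_pos"])
E
python3 m2.py .575 -.035 .34; ls pics
```

```text
scene 2592 [ 0.58  -0.037  0.37 ] 0.223
white [ 0.499  0.32  -0.122] 0.026
top 798 [ 0.551 -0.052  0.332] 0.624
white [ 0.503  0.319 -0.119] 0.033
[0.56008757 0.02082444 0.16930602] 11.65 [-9.95288990e-02  4.27607672e-01  1.46078297e+00 -7.69351494e-05
  1.25538401e+00 -4.38651536e-01]
both.png
crop.png
scene0.png
scene_11.6.png
tip.png
tip2.png
tip3.png
tip4.png
top0.png
top_11.7.png
```

The rack lies flat at about (0.58,-0.037) with yaw about 0.35, as predicted. Next I go to its right side and plan an arc push.

```bash
cat > arc.py <<'E'
from plan import *
w=np.array([.5015,.319]); wy=-.12
def go(c,yaw,p,segs,z,ty,off=.0585):
    # segs: (distance along normal, end yaw); tcp behind rack
    wps=[]
    for d,y1 in segs:
        for k in range(20):
            yaw_m=yaw+(y1-yaw)/(20-k)/2; c=c+d/20*np.array([-np.sin(yaw_m),np.cos(yaw_m)]); yaw=yaw+(y1-yaw)/(20-k)
        n=np.array([-np.sin(yaw),np.cos(yaw)]); t=c-off*n; wps.append((*t,z,np.degrees(yaw)))
        e=c-w; print("rack",c.round(3),round(yaw,2),"in white",round(e@[np.cos(wy),np.sin(wy)],3),round(e@[-np.sin(wy),np.cos(wy)],3))
    plan(p,ty,wps)
if __name__=="__main__":
    plan((.56,.0208,.1693),19.4,[(.6086,-.1155,.13,19.8),(.6086,-.1155,-.012,19.8)])
    go(np.array([.58,-.037]),.35,(.6086,-.1155,-.012),[(.05,.35),(.05,.34),(.05,.18),(.05,.02),(.045,-.12)],-.012,19.8)
E
python3 arc.py
```

```text
[-0.603, 0.002, 0.164] -0.001 -> [ 0.584 -0.047  0.15 ] 19.6
[-0.603, 0.001, 0.164] -0.001 -> [ 0.609 -0.116  0.13 ] 19.8
[0.0, -0.0, 0.591] -0.0 -> [ 0.609 -0.116  0.059] 19.8
[0.0, -0.0, 0.592] -0.0 -> [ 0.609 -0.116 -0.012] 19.8
rack [0.563 0.01 ] 0.35 in white 0.098 -0.299
rack [0.546 0.057] 0.34 in white 0.075 -0.255
rack [0.533 0.105] 0.18 in white 0.057 -0.208
rack [0.528 0.155] 0.02 in white 0.046 -0.16
rack [0.53 0.2 ] -0.12 in white 0.043 -0.115
[0.625, -0.002, -0.0] -0.001 -> [ 0.583 -0.045 -0.012] 20.0
[0.417, -0.004, -0.0] 0.003 -> [ 0.565  0.002 -0.012] 19.4
[0.421, -0.044, -0.0] 0.051 -> [ 0.544  0.048 -0.012] 10.3
[0.421, -0.045, -0.0] 0.051 -> [ 0.529  0.096 -0.012] 1.1
[0.379, -0.042, -0.0] 0.044 -> [ 0.523  0.142 -0.012] -6.8
```

Emit:
arm_command(
  hand=[0,50,100,100,100,100,100,100],
  slide=[
    [-0.3,0,0],
    [-0.6,0,0.1],
    [-0.9,0,0.16],
    [-1,0,0.16],
    [-1,0,0.16],
    [-1,0,0.16],
    [-1,0,0.16],
    [-1,0,0.16],
  ],
  spin=[0,0,0,0,0,0,0,0],
)

```text
clock: 12.32
ee_pos: [0.6004, -0.0909, 0.1516]
tool_rot: [-0.0, 0.577, 0.817, 0.0]
force: [0.4, -0.6, 0.1]
opening: 0.0831
gripper_force: 0.0
```

Emit:
arm_command(
  hand=[100,100,100,100,100,100,100,100],
  slide=[
    [-0.21,0,0],
    [-0.21,0,0],
    [-0.21,0,0.3],
    [-0.21,0,0.6],
    [-0.21,0,0.8],
    [-0.21,0,1],
    [-0.21,0,1],
    [-0.21,0,1],
  ],
  spin=[0,0,0,0,0,0,0,0],
)

```text
clock: 12.98
ee_pos: [0.6083, -0.1149, 0.0309]
tool_rot: [-0.001, 0.577, 0.817, -0.0]
force: [-0.0, 0.4, 0.2]
opening: 0.0852
gripper_force: 0.0
```

Emit:
arm_command(
  hand=[100,100,100,100,100,100,100,100],
  slide=[
    [0,0,0.05],
    [0,0,0.1],
    [0,0,0.15],
    [0,0,0.2],
    [0,0,0.25],
    [0,0,0.3],
    [0,0,0.35],
    [0,0,0.35],
  ],
  spin=[0,0,0,0,0,0,0,0],
)

```text
clock: 13.65
ee_pos: [0.608, -0.1159, -0.0123]
tool_rot: [-0.001, 0.578, 0.816, -0.0]
force: [-0.7, 0.2, 0.5]
opening: 0.0852
gripper_force: 0.0
```

```bash
python3 m2.py .58 -.037 .35; python3 - <<'E'
import cv2,numpy as np,glob
f=sorted(glob.glob("pics/scene_*"))[-1]; g=sorted(glob.glob("pics/top_*"))[-1]
a=cv2.imread(f)[130:260,170:310]; b=cv2.imread(g)[110:240,220:360]
cv2.imwrite("pics/pre.png",cv2.resize(np.hstack([a,b]),None,fx=2.8,fy=2.8,interpolation=cv2.INTER_CUBIC))
E
```

```text
scene 2623 [ 0.579 -0.036  0.37 ] 0.23
white [ 0.5    0.319 -0.114] 0.029
top 774 [ 0.585 -0.038  0.32 ] 0.636
[ 0.60921467 -0.116216   -0.01047496] 13.85 [-3.11961789e-01  7.24799406e-01  1.47463782e+00 -7.95638621e-05
  9.41615711e-01 -6.51038320e-01]
```

View pics/pre.png

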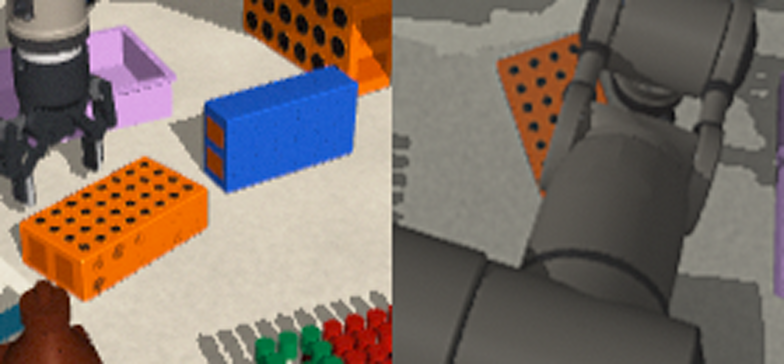

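The rack is flat with its 32-hole face up. The fingertips stand behind its right side at scene pixels (180,203) and (205,191). I check how they lie relative to the rack.

```bash
python3 - <<'E'
from h import *
s=bot.snapshot("scene"); c=np.array([.579,-.036]); a=.35
X=np.array([np.cos(a),np.sin(a)]);N=np.array([-np.sin(a),np.cos(a)])
p=np.array(bot.read_state()["ee_pos"]); print("tcp",(p[:2]-c)@X,(p[:2]-c)@N)
for z in(0,.02,.035,.05):
  for px in((180,203.2),(205,191.4)):
    q=onz(s,px,z)[:2]; print(z,q.round(3),((q-c)@X).round(3),((q-c)@N).round(3))
E
```

```text
tcp 0.0009114118733042388 -0.08573991282911292
0 [ 0.632 -0.147] 0.011 -0.123
0 [ 0.538 -0.173] -0.086 -0.115
0.02 [ 0.641 -0.119] 0.03 -0.099
0.02 [ 0.55  -0.144] -0.064 -0.092
0.035 [ 0.648 -0.098] 0.044 -0.082
0.035 [ 0.559 -0.122] -0.049 -0.074
0.05 [ 0.655 -0.076] 0.058 -0.064
0.05 [ 0.568 -0.101] -0.033 -0.057
```

Emit:
arm_command(
  hand=[100,100,100,100,100,100,100,100],
  slide=[
    [0.08,0,0.08],
    [0.15,0,0.08],
    [0.2,0,0.08],
    [0.26,0,0.08],
    [0.33,0,0.08],
    [0.42,0,0.08],
    [0.52,0,0.08],
    [0.63,0,0.08],
  ],
  spin=[0,0,0,0,0,0,0,0],
)

```text
clock: 14.57
ee_pos: [0.5838, -0.044, -0.0199]
tool_rot: [0.001, 0.578, 0.816, 0.0]
force: [-0.0, -0.5, 1.6]
opening: 0.0854
gripper_force: 0.7
```

Emit:
arm_command(
  hand=[100,100,100,100,100,100,100,100],
  slide=[
    [0.06,0,0],
    [0.12,0,0],
    [0.18,0,0],
    [0.23,0,0],
    [0.28,0,0],
    [0.33,0,0],
    [0.38,0,0],
    [0.42,0,0],
  ],
  spin=[0,0,0,0,0,0,0,0],
)

```text
clock: 15.23
ee_pos: [0.5668, 0.0032, -0.0204]
tool_rot: [-0.0, 0.578, 0.816, -0.0]
force: [0.8, -1.6, 1.2]
opening: 0.0855
gripper_force: 0.7
```

```bash
python3 m2.py .545 .055 .35
```

```text
scene 2536 [0.543 0.058 0.361] 0.141
white [ 0.501  0.32  -0.117] 0.02
top 265 [0.557 0.071 0.696] 0.873
white [ 0.503  0.319 -0.116] 0.079
[ 0.56679251  0.00295479 -0.02050085] 15.4333 [-1.30023112e-01  6.65584242e-01  1.64423723e+00  7.11753531e-05
  8.32380328e-01 -4.69526591e-01]
```

The push is tracking the prediction, so I follow the arc.

Emit:
arm_command(
  hand=[100,100,100,100,100,100,100,100],
  slide=[
    [0.05,0,0],
    [0.11,-0.005,0],
    [0.16,-0.01,0],
    [0.21,-0.015,0],
    [0.26,-0.02,0],
    [0.32,-0.03,0],
    [0.37,-0.035,0],
    [0.42,-0.044,0],
  ],
  spin=[0.006,0.012,0.019,0.025,0.032,0.038,0.045,0.051],
)

```text
clock: 16.1
ee_pos: [0.5453, 0.0484, -0.0204]
tool_rot: [0.0, 0.642, 0.767, -0.0]
force: [0.4, -1.2, 0.4]
opening: 0.085
gripper_force: 0.4
```

Emit:
arm_command(
  hand=[100,100,100,100,100,100,100,100],
  slide=[
    [0.05,0,0],
    [0.11,-0.005,0],
    [0.16,-0.01,0],
    [0.21,-0.015,0],
    [0.26,-0.02,0],
    [0.32,-0.03,0],
    [0.37,-0.035,0],
    [0.42,-0.044,0],
  ],
  spin=[0.006,0.012,0.019,0.025,0.032,0.038,0.045,0.051],
)

```text
clock: 16.77
ee_pos: [0.5311, 0.0971, -0.0205]
tool_rot: [-0.0, 0.701, 0.713, -0.0]
force: [0.7, -1.0, 0.2]
opening: 0.0855
gripper_force: 0.5
```

```bash
python3 m2.py .53 .155 .02
```

```text
scene 2437 [0.525 0.154 0.055] 0.19
white [ 0.5    0.32  -0.115] 0.024
top 116 [0.482 0.124 0.4  ] 0.945
white [ 0.503  0.319 -0.117] 0.035
[ 0.53115815  0.0969502  -0.02041534] 16.9667 [ 3.86325905e-02  6.30279378e-01  1.72361456e+00 -1.48709460e-04
  7.87877387e-01  1.92853970e-02]
```

Emit:
arm_command(
  hand=[100,100,100,100,100,100,100,100],
  slide=[
    [0.05,-0.005,0],
    [0.1,-0.01,0],
    [0.15,-0.015,0],
    [0.2,-0.02,0],
    [0.24,-0.025,0],
    [0.29,-0.03,0],
    [0.33,-0.035,0],
    [0.37,-0.04,0],
  ],
  spin=[0.006,0.011,0.017,0.022,0.028,0.033,0.039,0.044],
)

```text
clock: 17.63
ee_pos: [0.5256, 0.1411, -0.0204]
tool_rot: [0.0, 0.748, 0.663, -0.0]
force: [-0.1, -0.4, 0.2]
opening: 0.0854
gripper_force: 0.4
```

```bash
python3 m2.py .53 .2 -.12
```

```text
scene 1867 [ 0.528  0.201 -0.14 ] 0.405
white [ 0.5    0.319 -0.122] 0.028
top 144 [0.539 0.201 0.279] 0.943
white [ 0.503  0.32  -0.117] 0.176
[ 0.5256058   0.14125308 -0.02035383] 17.8333 [ 1.21766323e-01  6.35633974e-01  1.71124364e+00 -1.42946568e-04
  7.94679487e-01  2.40800331e-01]
```

Emit:
arm_command(
  hand=[100,100,100,100,100,100,100,100],
  slide=[
    [0.025,0,0],
    [0.05,0,0],
    [0.07,0,0],
    [0.09,0,0],
    [0.105,0,0],
    [0.12,0,0],
    [0.135,0,0],
    [0.15,0,0],
  ],
  spin=[0,0,0,0,0,0,0,0],
)

```text
clock: 18.5
ee_pos: [0.5274, 0.1584, -0.0204]
tool_rot: [0.0, 0.748, 0.664, -0.001]
force: [-0.6, -7.4, 0.6]
opening: 0.0855
gripper_force: 3.4
```

```bash
python3 m2.py .53 .215 -.12 | grep -v "^top"; python3 -c "
from plant import bot
s=bot.read_state();print(s['force'],s['moment'])"
```

```text
scene 1651 [ 0.529  0.215 -0.096] 0.48
white [ 0.5    0.324 -0.112] 0.03
white [ 0.503  0.326 -0.104] 0.3
[ 0.52743666  0.1586911  -0.02039345] 18.7 [ 1.53744142e-01  6.44547238e-01  1.69126745e+00 -1.38701615e-03
  8.06502849e-01  2.73560476e-01]
[-1.47982254 -6.03729241  0.37645421] [-0.7574013   0.10898548  0.23800236]
```

A 7 N reaction shows the racks have met. I back off, rise and look.

Emit:
arm_command(
  hand=[100,100,100,100,100,100,100,100],
  slide=[
    [-0.05,0,0],
    [-0.15,0,0],
    [-0.35,0,0],
    [-0.6,0,0],
    [-0.85,0,0],
    [-0.85,0,-0.3],
    [-0.85,0,-0.6],
    [-0.85,0,-0.9],
  ],
  spin=[0,0,0,0,0,0,0,0],
)

```text
clock: 19.37
ee_pos: [0.5147, 0.0567, 0.0886]
tool_rot: [-0.001, 0.749, 0.663, -0.0]
force: [0.5, -0.1, -0.0]
opening: 0.0857
gripper_force: 0.0
```

Emit:
arm_command(
  hand=[100,100,100,100,100,100,100,100],
  slide=[
    [-0.3,0,-0.3],
    [-0.6,0,-0.6],
    [-0.9,0,-0.9],
    [-1,0,-1],
    [-1,0,-1],
    [-1,0,-1],
    [-1,0,-1],
    [-1,0,-1],
  ],
  spin=[0,0,0,0,0,0,0,0],
)

```text
clock: 20.03
ee_pos: [0.5003, -0.0602, 0.2061]
tool_rot: [-0.001, 0.748, 0.664, -0.001]
force: [-0.7, 0.3, 0.2]
opening: 0.0855
gripper_force: 0.0
```

```bash
python3 m2.py .53 .215 -.12; python3 - <<'E'
import cv2,numpy as np,glob
f=sorted(glob.glob("pics/scene_*"))[-1]; g=sorted(glob.glob("pics/top_*"))[-1]
a=cv2.imread(f)[200:330,220:370]; b=cv2.imread(g)[120:250,120:270]
cv2.imwrite("pics/fin.png",cv2.resize(np.hstack([a,b]),None,fx=2.65,fy=4.6 and 2.65,interpolation=cv2.INTER_CUBIC))
E
```

```text
scene 1664 [ 0.529  0.217 -0.116] 0.474
white [ 0.5    0.324 -0.124] 0.024
top 2046 [ 0.532  0.215 -0.118] 0.118
white [ 0.503  0.324 -0.109] 0.085
[ 0.50084148 -0.06013985  0.20665984] 20.2333 [-2.71592370e-01  2.94922275e-01  1.55443076e+00  6.86252332e-05
  1.29423093e+00 -1.53554056e-01]
```

View pics/fin.png

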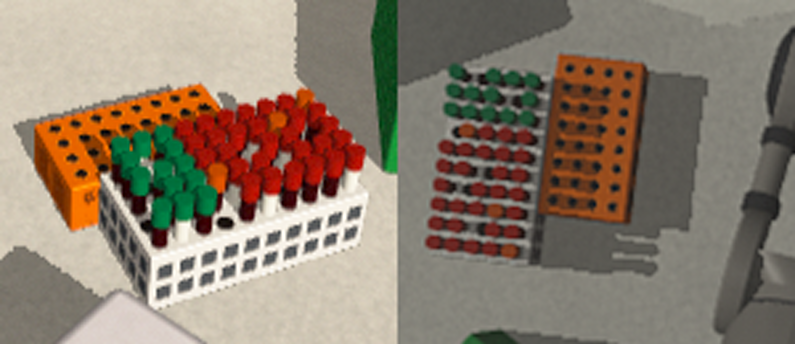

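The picture shows the orange rack flat, 32 holes up, flush along the white rack's right side. Top-crop seam is at column ~547. The fits give parallel within 0.01 rad and a lengthwise offset of about 0.04 m. The white rack has moved about 5 mm and the gripper is clear.

```bash
python3 -c "
from plant import bot
print(bot.sign_off())"
```

```text
the job is handed in; nothing more can be done
None
```

The job is handed in (no verdict came back): the orange rack lies flat with its 32-hole face up, flush and parallel against the white rack by camera and by the 7 N contact force; the camera fits put its centre 0.105 m from the white rack's (limit 0.1065). The white rack moved about 5 mm, and I did not re-measure the other items.

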